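# Hook a dropped bracket out from behind the router guard

## Robot

A 6-joint arm with a two-finger parallel gripper is mounted at the origin on the work surface. World frame = base frame: x ahead of the robot, y to its left, z up, the work surface at z = 0. Lengths are in m, angles in degrees, forces in N, time in s.
With the tool pointing down it reaches from about 0.375 to 0.9 m from the base axis. Payload 3.1 kg.
Tool frame: the origin (TCP) lies at the very end of the fingers, on their centre line; the grasp point (between the pads) lies 19 mm behind it (bot.hold_point_z is the z of the grasp point in the tool frame, in m); z points along the fingers, y is the line along which they close (so a half turn about z gives the same grasp; the last joint's range is limited). The gripper opens to 87 mm and grips with 3 to 60 N. Pads are 19 mm wide; open, the fingers measure 117 mm over their backs; the gripper's body (75 mm by 190 mm) begins 51 mm behind the grasp point.
Start: joints at [-77.722, 30.224, 82.088, -0, 67.689, -10.227], TCP at [0.239, -0.577, 0.191] pointing down, gripper open.
Joint ranges: [-176.69, 176.69], [-43.24, 126.21], [12.49, 139.97], [-82, 262], [0, 151.66], [-163.58, 163.58]. Speed limits (degrees/s): [159.86, 159.86, 180, 180, 180, 180].

## Interface

Orientations are given as a 3x3 rotation matrix whose columns are the frame's x, y, z axes.
In Python, from rig import bot, capture, camera_model gives the robot as it stands.
- The arm moves only by the tool apply_moves, never from a script. Its argument "plan" is text: rows parted by semicolons, each of 6 numbers parted by spaces: the shift along the tool's x, y, z in units of 0.05 m (1.0 is 0.05 m), then the turn, a rotation vector about the tool's x, y, z in units of 360 degrees (1.0 is 360 degrees). In form: dx dy dz ax ay az; .... A call has 1 to 10 rows; each row shifts and turns the commanded pose from where the row before left it, along the tool's axes as they then stand; what a row does not reach is not made up. A row lasts 1/12 s, in which the tool goes at most 41.7 mm and 7.16 degrees, less where a joint would pass 70% of its speed; a pose out of reach is approached as far as the arm can. A call with a number of a shift or a turn outside -1 to 1 is refused whole. A call with a gripper value outside its range is refused whole. "gripper" is the gripper command: -1 is shut, 1 is fully open, values between are in proportion, set as the call begins (left out, the last holds). The fingers move at their own pace and stop on an object; the grip force is fixed at half the most. Time passes only in rows, so rows that do not move let the fingers close. It gives the time, the measured TCP pose, the force, the opening and the grip force at its end, in the units of the state.
- bot.read_state(): the state, without advancing time (a new reading comes with each control period).
- capture(name): name is "scene" or "top" or "wrist"; returns the picture (384x512x3 uint8, red, green, blue); there is no depth.
- camera_model(name): a dict with "vertical_fov" (degrees; the focal length in pixels is half the picture's height over the tangent of half this angle, whatever the lens; pixels are square), "cx", "cy" (the principal point, pixels), "position" and "rotation" of the camera in the world; the wrist camera has in their place "hand_eye" (4x4, takes a point from camera to tool coordinates, whose origin is the TCP and whose axes are the flange's). Camera axes: x right, y down, z forward; pixel columns grow to the right and rows downward; lengths in m; the calibration is good to about 2 mm. A picture is of the moment at which its call begins: read the wrist's pose just before it. camera_model takes no time and is no camera call.
- bot.hand_in(): hands the job in; it is judged then, once.
The state is a dict: "time_s": time; "joint_positions": joint angles; "qvel": joint speeds; "tau": joint torques, N m; "position": TCP position; "tcp_rot": TCP orientation; "force": force on the tool from outside, world axes, zero at the start; "moment": the same for the moment, N m; "opening": opening from 0.0 (shut) to 1.0 (fully open); "grasp_force": force on a finger pad.
Only numpy, scipy, OpenCV 4.12 (cv2) and the standard library are available. Lean on these libraries where they do the work, as an engineer would, in place of code of your own. Each camera call takes 0.05 s, during which the arm holds its last target. There are 200 camera calls.

## Task

A steel angle bracket has been dropped on the router table and lies behind the fixed clear guard, close to the fence. Take the reach hook from its cradle, reach in under the guard, drop the hook's blade into the narrow gap between the bracket and the fence, and draw the bracket out with it until it stands on its foot on the front of the plate, wholly clear of the guard; then lay the hook back in its cradle. Use only the hook on the bracket, never your fingers, do not push hard with it anywhere, do not knock the cutter or the guard, and leave everything else where it is.

Things in the scene. Friction and masses are not known exactly. Their poses are not given: they have to be found in the camera images.
- plate: Black router plate, 6 mm thick, fixed on the bench, its top 6 mm above it; elsewhere and turned differently each time. Origin at bench height, straight below the middle of the guard's front face; +x runs in under the guard to the fence, -x comes out of it, z up. The plate spans x = -140 to +220 mm (the first 140 mm lie open in front of the guard), y = -140 to +140 mm.
- fence: Router fence, same frame as plate, fixed. Two upright plywood faces look to -x, their front at x = 140 mm, from y = 23 to 173 mm and from -173 to -23 mm, up to 121 mm above the bench; the opening between them is for the cutter.
- guard: Fixed clear plastic hood in front of the fence, same frame as plate. Spans x = 0 (front face) to 165 mm, y = -135 to +135 mm; roof 122 to 127 mm above the bench (bolts to 137 mm). Its front and side skirts, 5 mm thick, end 84 mm above the bench: that gap is the way in.
- cutter: Router bit, 26 mm across, standing in the fence's opening at x = 150 mm, y = 0 of plate, up to 42 mm above the bench. Origin on its axis at bench height. Its carbide edges chip if knocked.
- bracket: Dropped steel angle bracket, 60 mm long (y), foot 30 mm deep (x) and 4 mm thick; its upright leg, 4 mm thick, 20 mm high, stands along the rear (+x) edge of the foot. Origin under the middle of the foot. It stands on its foot on the plate, left or right of the cutter, upright leg to the fence, almost parallel to it (0.08 rad), 11 to 14 mm between leg and fence. About 0.085 kg.
- bracket_end0 (a point): Lower rear corner of the bracket at its -y end (x = 15, y = -30, z = 0 mm of bracket).
- bracket_end1 (a point): Lower rear corner of the bracket at its +y end (x = 15, y = 30, z = 0 mm of bracket).
- hook: Reach hook, loose, about 0.2 kg. Square wooden handle 28 x 28 mm, 116 mm long, with a telescopic rod that ends in a blade bent square downward. Origin mid-handle on its axis; x along the handle towards the rod (handle x = -58 to +58 mm), z up. Take the handle at its middle from above, fingers closing along y.
- hook_ferrule (a point): Front end of the handle on its axis, axes as hook; the rod (8 mm tube, 5 mm inner rod) runs from here along x to the blade: 3 mm thick (x), 26 mm wide (y), lower edge 34 mm below the rod's axis. The telescope was left pulled out anyhow: the blade's far face is 165 to 189 mm from here, not measured: see or feel it. It is stiff and keeps its length under light forces.
- rest: Plywood cradle in which the hook lies, fixed, elsewhere each time. Origin on the bench at its middle, x along the hook's rod, z up. Base 120 x 70 x 12 mm; uprights 14 mm thick at x = -45 and +45 mm, 76 mm free between them for fingers; each has a flat seat 41 mm above the bench, 31 mm wide, between cheeks flared to 48 mm at 57 mm above the bench.
- rest_seat (a point): The point of the cradle, 55 mm above the bench over its middle, where the middle of the hook's handle (origin of hook) lies when the hook is seated.
- offcut: Loose pine offcut 28 x 55 mm, 18 mm high, lying by the fence on the other side of the cutter from the bracket; a bystander. Origin at the centre of its underside.
- strip: Loose pine strip of L section, 200 mm long, 34 mm wide, 34 mm high, lying on the bench; a bystander. Origin at the centre of its underside, x along it.
- tin: Closed round metal screw tin, 74 mm across, 57 mm high, a bystander. Origin at the centre of its underside.
- spanner: Steel collet spanner, 160 mm long, lying on the bench, a bystander.
Mind the look-alikes: they are no part of the job. There is more than one size of the rest; the one meant has the size given above.

How it is judged:
By the outcome, as a careful person would: the job done as asked, in the order asked, and still so for the second after the job is handed in, with the robot touching nothing.
It also fails if it takes over 54 s, if anything falls off the work surface, if the arm or the gripper's body presses on something with over 40 N, if the wrist force passes 120 N, or if a joint passes its speed limit or range.

## Working session

There is one attempt and no reset: what is moved stays moved. The work goes in short steps, Python scripts to look and compute and a tool call to move; the robot and the scene stay as the last step left them, time stands still between calls to the robot, and variables do not carry over. Pictures are saved under pics/ and viewed, at most 11 in all, crops included, and the job is handed in when it is done.

Besides the shell and the picture viewer there is one more tool, called after "Emit:" as name(argument=value, ...) on one line, values as JSON. apply_moves: Moves the arm, as the interface text tells. Its arguments: {"type":"object","properties":{"plan":{"type":"string"},"gripper":{"type":"number"}},"required":["plan"]}

```bash
ls; mkdir -p pics
python3 - <<'E'
from rig import bot,capture,camera_model
import cv2,numpy as np
a=capture("scene");b=capture("top")
np.save('pics/scene.npy',a);np.save('pics/top.npy',b)
cv2.imwrite('pics/s1.png',cv2.resize(a[:,:,::-1],(800,600),interpolation=cv2.INTER_CUBIC))
cv2.imwrite('pics/t1.png',cv2.resize(b[:,:,::-1],(800,600),interpolation=cv2.INTER_CUBIC))
for n in("scene","top","wrist"):print(n,camera_model(n))
s=bot.read_state();print(s["position"],s["tcp_rot"],s["time_s"],bot.hold_point_z)
E
```

```text
pics
scene {'vertical_fov': 44.41518926483795, 'cx': 256.3144094124255, 'cy': 190.96450397888344, 'position': array([1.28285732, 0.24855896, 1.14345142]), 'rotation': array([[-0.38432199,  0.75384501, -0.53292993],
       [ 0.92313534,  0.30701429, -0.2314376 ],
       [-0.01085098, -0.58091301, -0.81389331]])}
top {'vertical_fov': 57.158187014967126, 'cx': 259.7851388345386, 'cy': 192.71703023177702, 'position': array([ 0.52470224, -0.06313023,  1.14753033]), 'rotation': array([[-1.74353691e-03, -9.97736012e-01,  6.72295422e-02],
       [-9.99998445e-01,  1.72184737e-03, -3.80562998e-04],
       [ 2.63942398e-04, -6.72301011e-02, -9.97737462e-01]])}
wrist {'vertical_fov': 59.69368803349865, 'cx': 247.62782330253117, 'cy': 190.3147949235487, 'hand_eye': array([[-1.03073224e-03, -9.60220307e-01, -2.79241652e-01,
         7.68166014e-02],
       [ 9.99999466e-01, -9.68012103e-04, -3.62506118e-04,
        -1.02957940e-03],
       [ 7.77764369e-05, -2.79241876e-01,  9.60220791e-01,
        -1.94288208e-01],
       [ 0.00000000e+00,  0.00000000e+00,  0.00000000e+00,
         1.00000000e+00]])}
[ 0.23911037 -0.57662949  0.19026876] [[ 9.23814812e-01  3.82839400e-01 -4.31464774e-04]
 [ 3.82839481e-01 -9.23812798e-01  1.96113919e-03]
 [ 3.52208672e-04 -1.97691119e-03 -9.99997984e-01]] 0.1 -0.0187
```

View pics/s1.png

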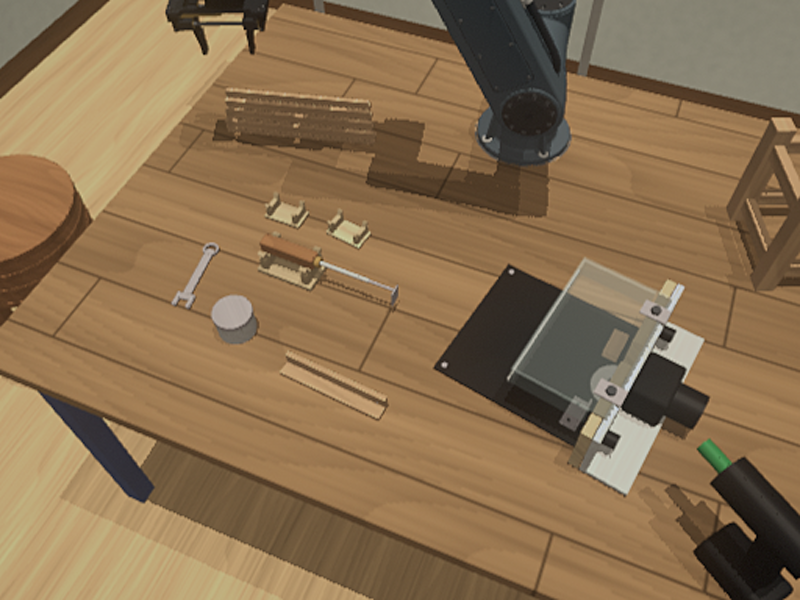

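View pics/t1.png

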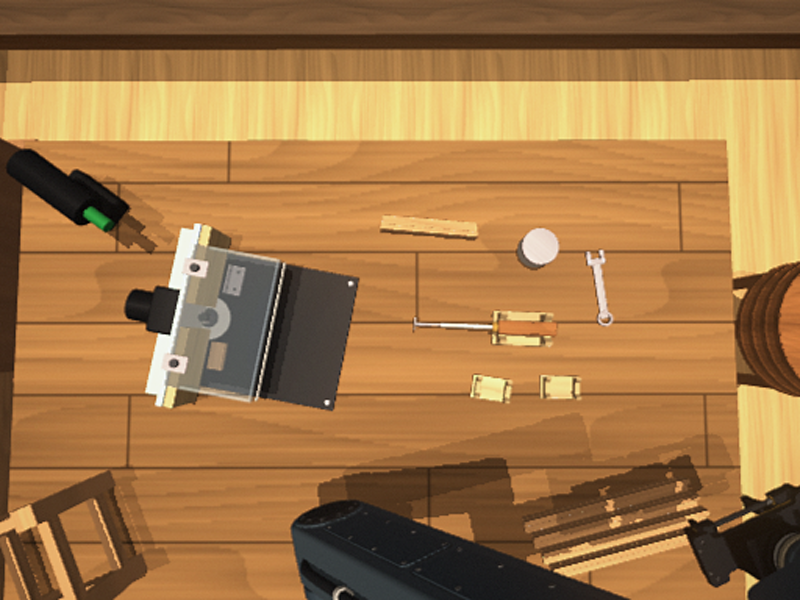

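The scene view shows the hook lying in the largest cradle at (290,262). The two other cradles, at (287,210) and (350,230), are smaller and empty. The guard is at (590,340), with the bracket at (575,413) and the offcut at (615,345).
The top view shows the handle at (525,328), the blade at (414,325), the bracket at (235,278), the offcut at (217,355) and the plate's front corners at about (357,277) and (333,410).

```bash
cat > h.py <<'E'
import numpy as np,cv2
from rig import bot,capture,camera_model
from scipy.spatial.transform import Rotation as R
def cam(n,st=None):
    m=camera_model(n)
    f=192/np.tan(np.radians(m["vertical_fov"]/2))
    if n=="wrist":
        T=np.eye(4);T[:3,:3]=st["tcp_rot"];T[:3,3]=st["position"];T=T@m["hand_eye"];P,Q=T[:3,3],T[:3,:3]
    else:P,Q=np.array(m["position"]),np.array(m["rotation"])
    return f,m["cx"],m["cy"],P,Q
def onz(c,uv,z):
    f,cx,cy,P,Q=c;uv=np.atleast_2d(np.array(uv,float))
    d=np.c_[(uv[:,0]-cx)/f,(uv[:,1]-cy)/f,np.ones(len(uv))]@Q.T
    return P+d*((z-P[2])/d[:,2])[:,None]
def proj(c,X):
    f,cx,cy,P,Q=c;p=(np.atleast_2d(X)-P)@Q
    return np.c_[f*p[:,0]/p[:,2]+cx,f*p[:,1]/p[:,2]+cy]
def pair(c1,uv1,c2,uv2):
    o=[];D=[]
    for c,uv in((c1,uv1),(c2,uv2)):
        f,cx,cy,P,Q=c;d=Q@np.array([(uv[0]-cx)/f,(uv[1]-cy)/f,1]);D.append(d/np.linalg.norm(d));o.append(P)
    s=np.linalg.lstsq(np.c_[D[0],-D[1]],o[1]-o[0],rcond=None)[0]
    a,b=o[0]+s[0]*D[0],o[1]+s[1]*D[1];return (a+b)/2,np.linalg.norm(a-b)
def move(x,y,z,yaw=None):
    """shift in tool axes/0.05 and turn about tool z, for tool pointing down; yaw = world angle of tool x"""
    s=bot.read_state();Rt=np.array(s["tcp_rot"]);d=Rt.T@(np.array([x,y,z])-s["position"])/.05
    y0=np.degrees(np.arctan2(Rt[1,0],Rt[0,0]));dy=0 if yaw is None else (yaw-y0+180)%360-180
    print("units",d.round(3),"yaw now",y0.round(2),"turn az tot",round(-dy/360,4),"t",s["time_s"])
E
python3 - <<'E'
from h import *
b=np.load('pics/top.npy');c=cam("top")
hsv=cv2.cvtColor(b,cv2.COLOR_RGB2HSV)
# plate dark
dark=((b.max(2)<60)).astype(np.uint8);dark[:,:160]=0;dark[270:]=0;dark[:160]=0
k=cv2.findContours(dark,cv2.RETR_EXTERNAL,cv2.CHAIN_APPROX_NONE)[0];k=max(k,key=cv2.contourArea)
ap=cv2.approxPolyDP(k,3,True)[:,0];print("plate px",ap.tolist());print(onz(c,ap,.006).round(4).tolist())
# handle
for u,v in((335,210),(300,208),(345,248),(318,205)):print(b[v,u],hsv[v,u])
sub=np.zeros(b.shape[:2],np.uint8);sub[195:225,300:370]=1
m=((hsv[:,:,0]<13)&(hsv[:,:,1]>150)).astype(np.uint8)*sub
k=max(cv2.findContours(m,0,1)[0],key=cv2.contourArea);r=cv2.minAreaRect(k);bx=cv2.boxPoints(r);print(r)
P=onz(c,bx,.069);print(P.round(4).tolist(),P.mean(0))
E
```

```text
plate px [[183, 170], [168, 254], [177, 250], [193, 172]]
[[0.6763, 0.1866, 0.006], [0.4051, 0.2313, 0.006], [0.4177, 0.2026, 0.006], [0.6697, 0.154, 0.006]]
[216 133  69] [ 13 174 216]
[246 252 251] [ 85   6 252]
[153 109  64] [ 15 148 153]
[109  82  50] [ 16 138 109]
((349.0, 213.5), (1.0, 6.0), 90.0)
[[0.5348, -0.3268, 0.069], [0.5348, -0.3452, 0.069], [0.5317, -0.3451, 0.069], [0.5318, -0.3268, 0.069]] [ 0.53326922 -0.33598374  0.069     ]
```

Emit:
apply_moves(plan="0 0 -0.1 0 0 -0.0187;0 0 -0.1 0 0 -0.0187;0 0 -0.1 0 0 -0.0187;0 0 -0.1 0 0 -0.0187;0 0 -0.1 0 0 -0.0187;0 0 -0.1 0 0 -0.0187;0 0 -0.1 0 0 -0.0187;0 0 -0.1 0 0 -0.0187;0 0 -0.1 0 0 -0.0187;0 0 -0.1 0 0 -0.0187")

```text
time_s: 0.93
position: [0.2391, -0.5769, 0.2408]
tcp_rot: [[-0.003, 1.0, -0.0], [1.0, 0.003, 0.001], [0.001, -0.0, -1.0]]
force: [0.6, 1.0, 0.4]
opening: 1.001
grasp_force: 0.0
```

Emit:
apply_moves(plan="0.6 0.5 0 0 0 0;0.6 0.5 0 0 0 0;0.6 0.5 0 0 0 0;0.6 0.5 0 0 0 0;0.6 0.5 0 0 0 0;0.6 0.5 0 0 0 0;0.6 0.5 0 0 0 0;0.6 0.5 0 0 0 0;0.6 0.5 0 0 0 0;0.6 0.5 0 0 0 0")

```text
time_s: 1.77
position: [0.4908, -0.2762, 0.2408]
tcp_rot: [[0.003, 1.0, -0.001], [1.0, -0.003, 0.001], [0.001, -0.001, -1.0]]
force: [0.3, -0.9, -0.0]
opening: 0.997
grasp_force: 0.0
```

Emit:
apply_moves(plan="0.6 0.5 0 0 0 0;0.5 0.4 0 0 0 0;0 0 0 0 0 0;0 0 0 0 0 0")

```text
time_s: 2.1
position: [0.5358, -0.2215, 0.2406]
tcp_rot: [[-0.001, 1.0, -0.001], [1.0, 0.001, 0.0], [0.0, -0.001, -1.0]]
force: [-0.9, -0.7, 0.7]
opening: 1.002
grasp_force: 0.0
```

Run:
```python
from h import *
import pickle
s=bot.read_state();a=capture("wrist");pickle.dump((s,a),open('pics/w1.pkl','wb'))
cv2.imwrite('pics/w1.png',cv2.resize(a[:,:,::-1],(800,600),interpolation=cv2.INTER_CUBIC))
print(s["position"],s["tcp_rot"],s["time_s"],s["force"])
```

```text
[ 0.53577122 -0.22153875  0.24058821] [[-8.15271316e-04  9.99998958e-01 -1.19126411e-03]
 [ 9.99999633e-01  8.15582220e-04  2.60524249e-04]
 [ 2.61495551e-04 -1.19105127e-03 -9.99999257e-01]] 2.1 [-0.87139451 -0.68726508  0.6889473 ]
```

View pics/w1.png

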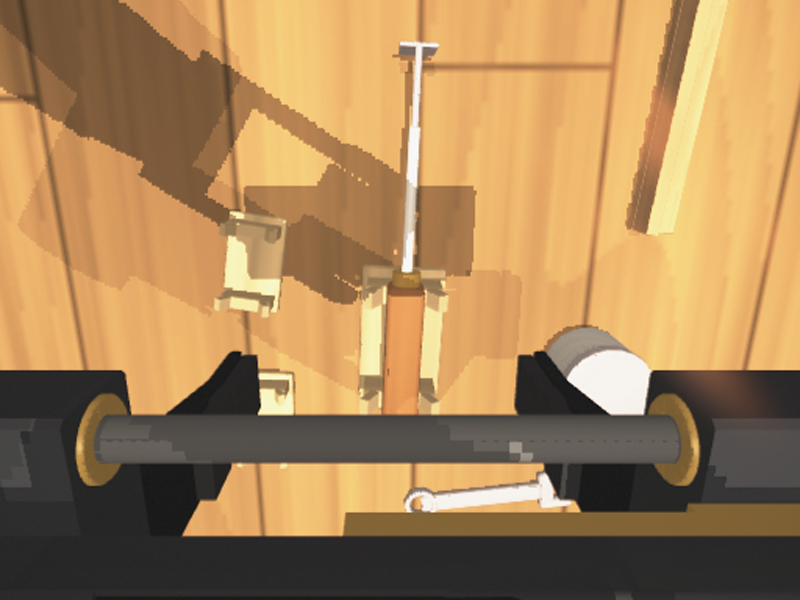

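The wrist view shows the hook's handle at (405,350) in the large cradle and its blade at (418,48). The small cradles are at (253,262) and (277,392), and the tin is at (605,390). The hook's own cradle is clearly the bigger one.

Run:
```python
from h import *
import pickle
s,a=pickle.load(open('pics/w1.pkl','rb'));c=cam("wrist",s);k=.64
def q(n,u,v,z):print(n,onz(c,[[u*k,v*k]],z)[0].round(4))
q("frontL",387,291,.069);q("frontR",424,291,.069);q("rearish L",384,410,.069);q("R",419,410,.069)
q("ferrule brass front",406,271,.06)
q("rod near",407,268,.059);q("rod far",419,52,.0575)
q("blade top farL",400,42,.06);q("blade top farR",438,42,.06)
q("base corners FL",362,267,.05);q("FR",446,268,.05);q("rear up",362,408,.05);
q("strip end",650,233,.0);q("tin top L",575,385,.057);q("small cradle",222,300,.04)
b=np.load('pics/top.npy');ct=cam("top")
def t(n,u,v,z):print(n,onz(ct,[[u*k,v*k]],z)[0].round(4))
t("handle front",497,328,.069);t("handle rear",557,328,.069);t("tin",540,241,.057);t("blade",414,325,.055)
t("restFL",492,312,.05);t("restRR",553,345,.05)
```

```text
frontL [ 0.5353 -0.2454  0.069 ]
frontR [ 0.5622 -0.2454  0.069 ]
rearish L [ 0.533  -0.3414  0.069 ]
R [ 0.5602 -0.3414  0.069 ]
ferrule brass front [ 0.5493 -0.2326  0.06  ]
rod near [ 0.5501 -0.2306  0.059 ]
rod far [ 0.5565 -0.0846  0.0575]
blade top farL [ 0.5439 -0.079   0.06  ]
blade top farR [ 0.5687 -0.079   0.06  ]
base corners FL [ 0.5165 -0.2319  0.05  ]
FR [ 0.5798 -0.2327  0.05  ]
rear up [ 0.5149 -0.3499  0.05  ]
strip end [ 0.7551 -0.2142  0.    ]
tin top L [ 0.684  -0.3259  0.057 ]
small cradle [ 0.4053 -0.2608  0.04  ]
handle front [ 0.5444 -0.2417  0.069 ]
handle rear [ 0.5442 -0.3591  0.069 ]
tin [ 0.7182 -0.3319  0.057 ]
blade [ 0.5508 -0.0795  0.055 ]
restFL [ 0.5766 -0.2352  0.05  ]
restRR [ 0.5108 -0.3556  0.05  ]
```

Emit:
apply_moves(plan="-0.4 0.05 0 0 0 0.0063;-0.4 0.05 0 0 0 0;-0.4 0.05 0 0 0 0;-0.4 0.05 0.3 0 0 0;0 0 0.6 0 0 0;0 0 0.6 0 0 0;0 0 0.6 0 0 0;0 0 0.6 0 0 0;0 0 0.5 0 0 0;0 0 0 0 0 0")

```text
time_s: 2.98
position: [0.5377, -0.3025, 0.0757]
tcp_rot: [[0.045, 0.999, -0.009], [0.999, -0.045, 0.007], [0.007, -0.01, -1.0]]
force: [-0.2, 0.7, 0.1]
opening: 0.998
grasp_force: 0.0
```

Run:
```python
from h import *
a=capture("scene");c=cam("scene")
u,v=proj(c,[[.546,-.30,.05]])[0].astype(int);print(u,v)
x0,y0=max(u-60,0),max(v-60,0)
cv2.imwrite('pics/s2.png',cv2.resize(a[y0:y0+100,x0:x0+130,::-1],None,fx=5,fy=5,interpolation=cv2.INTER_CUBIC))
move(.546,-.3015,.036,87.8)
```

```text
185 161
units [0.041 0.134 0.847] yaw now 87.41 turn az tot -0.0011 t 3.0333
```

View pics/s2.png

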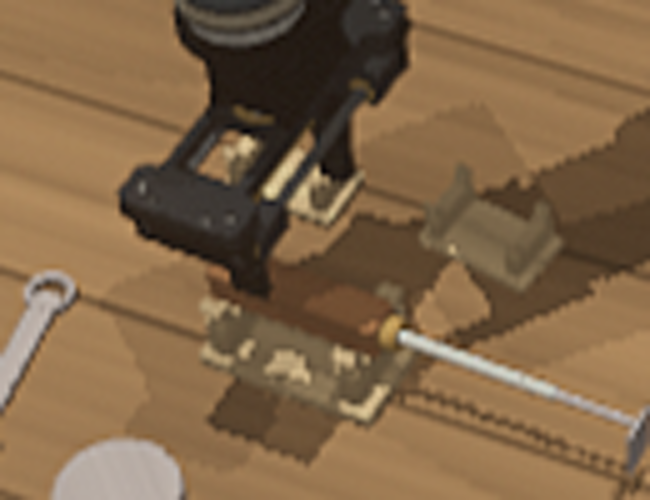

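The crop shows the fingers straddling the handle's middle over the large cradle. The empty small cradles behind it are not the one meant.

Emit:
apply_moves(plan="0.02 0.13 0.2 0 0 0;0.02 0 0.2 0 0 0;0 0 0.2 0 0 0;0 0 0.2 0 0 0;0 0 0 0 0 0;0 0 0 0 0 0")

```text
time_s: 3.53
position: [0.5489, -0.3014, 0.0406]
tcp_rot: [[0.042, 0.999, -0.001], [0.999, -0.042, 0.001], [0.001, -0.001, -1.0]]
force: [-1.0, -0.4, -1.1]
opening: 0.996
grasp_force: 0.0
```

Emit:
apply_moves(plan="0 0 0 0 0 0;0 0 0 0 0 0;0 0 0 0 0 0;0 0 0 0 0 0;0 0 0 0 0 0;0 0 0 0 0 0;0 0 0 0 0 0;0 0 0 0 0 0", gripper=-1)

```text
time_s: 4.2
position: [0.5493, -0.3018, 0.0412]
tcp_rot: [[0.043, 0.999, 0.0], [0.999, -0.043, -0.0], [-0.0, 0.0, -1.0]]
force: [0.4, 0.0, 0.8]
opening: 0.476
grasp_force: 0.0
```

Emit:
apply_moves(plan="0 0 0.05 0 0 0;0 0 0.05 0 0 0;0 0 0 0 0 0;0 0 0 0 0 0;0 0 0 0 0 0;0 0 0 0 0 0;0 0 0 0 0 0")

```text
time_s: 4.78
position: [0.549, -0.3017, 0.036]
tcp_rot: [[0.043, 0.999, -0.001], [0.999, -0.043, 0.0], [0.0, -0.001, -1.0]]
force: [-1.8, 0.6, -0.3]
opening: 0.305
grasp_force: 30.0
```

Emit:
apply_moves(plan="0 0 -0.1 0 0 0;0 0 -0.3 0 0 0;0 0 -0.5 0 0 0;0 0 -0.6 0 0 0;0 0 -0.6 0 0 0;0 0 -0.6 0 0 0;0 0 -0.6 0 0 0;0 0 -0.6 0 0 0;0.2 0 -0.4 0 0 0;0.4 0 -0.2 0 0 0")

```text
time_s: 5.62
position: [0.5523, -0.2747, 0.265]
tcp_rot: [[0.045, 0.999, 0.006], [0.999, -0.045, -0.005], [-0.005, 0.007, -1.0]]
force: [1.0, -0.3, -1.3]
opening: 0.302
grasp_force: 30.0
```

Emit:
apply_moves(plan="0.6 -0.04 0 0 0 0;0.6 -0.04 0 0 0 0;0.6 -0.04 0 0 0 0;0.6 -0.04 0 0 0 0;0.6 -0.04 0 0 0 0;0.6 -0.04 0 0 0 0;0.6 -0.04 0 0 0 0;0.6 -0.04 0 0 0 0;0.6 -0.04 0 0 0 0;0.6 -0.04 0 0 0 0")

```text
time_s: 6.45
position: [0.5429, 0.0305, 0.2612]
tcp_rot: [[0.043, 0.999, 0.0], [0.999, -0.043, 0.0], [0.0, 0.0, -1.0]]
force: [0.3, 0.4, -1.9]
opening: 0.305
grasp_force: 30.0
```

Emit:
apply_moves(plan="0.6 -0.04 0 0 0 0;0.6 -0.04 0 0 0 0;0.6 -0.04 0 0 0 0.007;0.6 -0.04 0 0 0 0.007;0.6 -0.04 0 0 0 0.007;0.3 0 0 0 0 0;0 0 0 0 0 0;0 0 0 0 0 0;0 0 0 0 0 0")

```text
time_s: 7.2
position: [0.5459, 0.1932, 0.2609]
tcp_rot: [[0.174, 0.985, -0.001], [0.985, -0.174, -0.001], [-0.001, -0.001, -1.0]]
force: [-0.6, 0.0, -2.2]
opening: 0.302
grasp_force: 30.0
```

Run:
```python
from h import *
import pickle
s=bot.read_state();a=capture("wrist");b=capture("top");d=capture("scene");pickle.dump((s,a,b,d),open('pics/w2.pkl','wb'))
cv2.imwrite('pics/w2.png',cv2.resize(a[:,:,::-1],(800,600),interpolation=cv2.INTER_CUBIC))
print(s["position"],s["tcp_rot"],s["time_s"],s["force"])
```

```text
[0.54592412 0.19320576 0.26092794] [[ 1.73554132e-01  9.84824026e-01 -7.75357509e-04]
 [ 9.84824013e-01 -1.73554655e-01 -6.67764734e-04]
 [-7.92197659e-04 -6.47697365e-04 -9.99999476e-01]] 7.2 [-0.6463596   0.042496   -2.23630873]
```

View pics/w2.png

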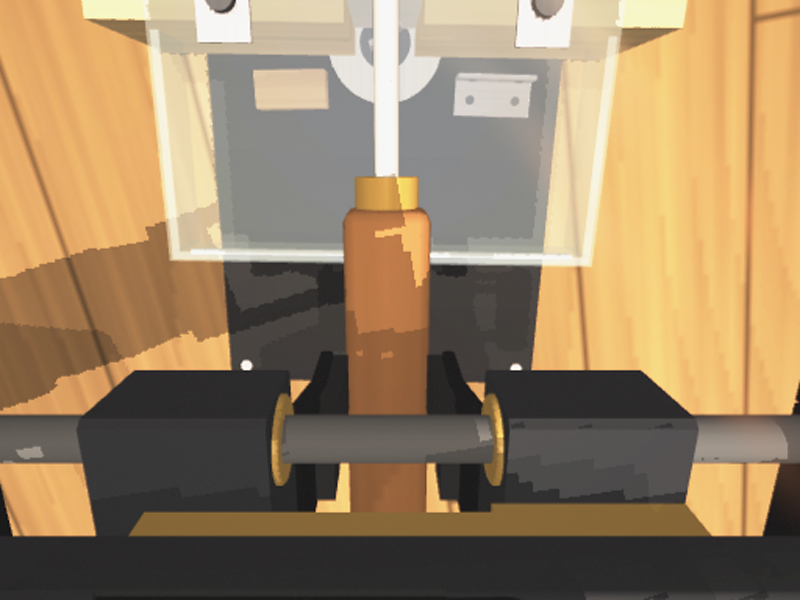

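The wrist view shows the bracket at (495,95) under the guard on its -y side, the offcut at (290,88), the cutter at (385,42), the guard's front at rows 250–262 and the plate screws at (246,365) and (516,368). Next I'll enlarge the fence zone.

Run:
```python
from h import *
import pickle
s,a,b,d=pickle.load(open('pics/w2.pkl','rb'))
cv2.imwrite('pics/w2c.png',cv2.resize(a[20:90,270:370,::-1],None,fx=8,fy=8,interpolation=cv2.INTER_CUBIC))
c=cam("wrist",s)
g=cv2.cvtColor(a,cv2.COLOR_RGB2GRAY)
for u in(290,300,310,320,330,340,345):print(u,g[28:80,u].tolist())
for v in (190,215,230):print(v,g[v,135:165].tolist(),g[v,325:355].tolist())
for u in(160,175,315,330):print(u,g[225:250,u].tolist())
```

```text
290 [198, 194, 193, 193, 193, 195, 195, 195, 178, 149, 148, 147, 148, 147, 146, 146, 146, 145, 145, 143, 143, 143, 142, 141, 142, 141, 141, 140, 140, 140, 140, 142, 149, 149, 147, 146, 156, 158, 162, 174, 175, 176, 177, 183, 196, 189, 147, 139, 139, 139, 138, 139]
300 [195, 194, 193, 194, 193, 195, 196, 196, 189, 151, 152, 151, 151, 152, 151, 151, 151, 150, 167, 215, 214, 210, 186, 176, 204, 214, 215, 215, 215, 214, 214, 214, 210, 177, 164, 164, 163, 162, 172, 206, 216, 216, 215, 215, 215, 210, 160, 140, 139, 140, 139, 139]
310 [194, 193, 191, 192, 191, 193, 194, 195, 191, 158, 150, 149, 151, 151, 151, 151, 151, 151, 162, 201, 214, 209, 197, 193, 208, 213, 215, 215, 214, 213, 212, 213, 214, 214, 211, 213, 215, 213, 214, 214, 214, 215, 215, 213, 214, 211, 181, 141, 141, 141, 141, 140]
320 [193, 193, 190, 192, 191, 193, 193, 194, 189, 155, 145, 146, 145, 146, 146, 147, 147, 147, 154, 183, 214, 211, 204, 187, 198, 211, 214, 214, 213, 212, 211, 212, 212, 212, 212, 211, 212, 213, 212, 211, 213, 212, 212, 213, 211, 212, 203, 154, 146, 145, 145, 144]
330 [236, 229, 155, 192, 192, 193, 194, 
[... 1299 characters left out ...]
7, 196, 198, 198, 197, 197, 194, 193, 190, 193, 195, 196, 139, 80, 69, 68, 68, 69, 69, 65, 98, 150, 156, 156, 117, 75, 69, 69, 69, 69] [71, 71, 71, 71, 70, 71, 71, 71, 71, 71, 71, 72, 71, 71, 71, 96, 182, 189, 190, 191, 193, 193, 193, 192, 190, 191, 191, 193, 191, 189]
160 [69, 70, 69, 69, 69, 75, 129, 222, 245, 244, 225, 152, 44, 44, 44, 44, 44, 45, 43, 44, 44, 43, 45, 42, 44]
175 [61, 62, 62, 60, 60, 61, 61, 61, 62, 61, 61, 58, 44, 44, 45, 43, 44, 44, 44, 45, 43, 44, 43, 44, 44]
315 [71, 71, 72, 70, 71, 71, 70, 70, 70, 70, 70, 65, 45, 43, 44, 44, 44, 44, 44, 44, 43, 42, 42, 42, 42]
330 [71, 71, 71, 70, 71, 71, 70, 124, 229, 245, 244, 240, 44, 43, 43, 43, 44, 45, 44, 44, 43, 44, 44, 43, 44]
```

View pics/w2c.png

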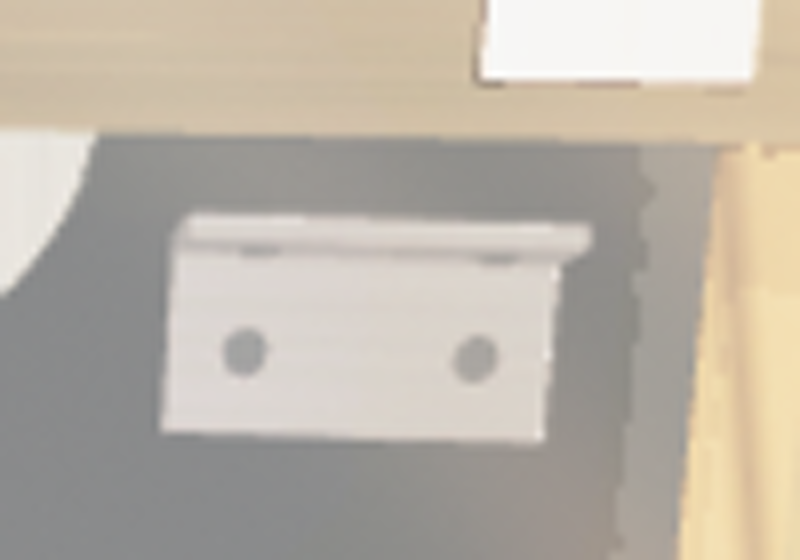

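The crop shows the bracket's leg running from (185,212) to (592,226), its foot front from (162,434) to (545,442), and the fence base at row 130–140. A clear gap lies between leg and fence.

```bash
cat > m.py <<'E'
from h import *
import pickle
s,a,b,d=pickle.load(open('pics/w2.pkl','rb'));c=cam("wrist",s)
g=cv2.cvtColor(a,cv2.COLOR_RGB2GRAY).astype(int)
if __name__=="__main__":
    for u in(140,155,170,190,200): print(u,g[26:44,u].tolist())
    F=onz(c,[[290,36.8],[345,37.6]],.006);print("fence",F.round(4).tolist())
    G=onz(c,[[160,236.8],[330,237]],.084);print("guard",G.round(4).tolist())
    L=onz(c,[[144.7,190.5],[146.6,215.5],[147.7,230.5]],.006);Rr=onz(c,[[344.8,190.5],[342.3,215.5],[340.8,230.5]],.006)
    print("plate sides",L.round(4).tolist(),Rr.round(4).tolist(),np.linalg.norm(L-Rr,axis=1))
    B=onz(c,[[293.1,46.5],[344,48.25]],.026);print("leg top",B.round(4).tolist(),np.linalg.norm(B[0]-B[1]))
    B=onz(c,[[290.2,74.2],[338.1,75.25]],.008);print("foot front",B.round(4).tolist(),np.linalg.norm(B[0]-B[1]))
    print("rod near end & far", onz(c,[[385.5*.64,175*.64],[386*.64,3]],.279))
E
python3 m.py
```

```text
140 [245, 145, 187, 187, 188, 189, 191, 186, 159, 137, 136, 137, 137, 136, 135, 136, 135, 136]
155 [245, 170, 188, 189, 188, 190, 191, 190, 172, 137, 137, 138, 137, 137, 137, 136, 136, 137]
170 [190, 190, 189, 189, 189, 190, 191, 195, 185, 138, 137, 136, 137, 137, 136, 137, 137, 139]
190 [190, 192, 189, 189, 190, 191, 192, 195, 190, 150, 138, 138, 138, 138, 138, 138, 137, 144]
200 [189, 192, 189, 191, 191, 192, 193, 196, 192, 163, 138, 139, 139, 138, 138, 138, 138, 149]
fence [[0.6219, 0.3259, 0.006], [0.6886, 0.3132, 0.006]]
guard [[0.4259, 0.1243, 0.084], [0.6275, 0.0883, 0.084]]
plate sides [[0.3942, 0.1657, 0.006], [0.3872, 0.1291, 0.006], [0.3828, 0.1064, 0.006]] [[0.6698, 0.1169, 0.006], [0.6627, 0.0803, 0.006], [0.6584, 0.0576, 0.006]] [0.27983896 0.27978498 0.2798094 ]
leg top [[0.6212, 0.3123, 0.026], [0.6805, 0.2998, 0.026]] 0.06060063182767479
foot front [[0.6158, 0.2826, 0.008], [0.6753, 0.2708, 0.008]] 0.06064618462451221
rod near end & far [[0.55690358 0.26058964 0.279     ]
 [0.56583628 0.30989145 0.279     ]]
```

Emit:
apply_moves(plan="-0.48 0.17 0 0 0 0.0028;-0.48 0.17 0 0 0 0;-0.48 0.17 0 0 0 0;-0.48 0.17 0 0 0 0;-0.48 0.17 0 0 0 0;-0.48 0.17 0 0 0 0;-0.48 0.17 0 0 0 0;-0.48 0.17 0 0 0 0;-0.48 0.17 0 0 0 0;-0.48 0.17 0 0 0 0")

```text
time_s: 8.18
position: [0.5841, -0.0603, 0.2613]
tcp_rot: [[0.193, 0.981, 0.0], [0.981, -0.193, -0.0], [-0.0, 0.0, -1.0]]
force: [-0.2, 0.5, -2.0]
opening: 0.302
grasp_force: 30.0
```

Emit:
apply_moves(plan="0 0 0.5 0 0 0;0 0 0.5 0 0 0;0 0 0.5 0 0 0;0 0 0.5 0 0 0;0 0 0.5 0 0 0;0 0 0.5 0 0 0;0 0 0.5 0 0 0;0 0 0.4 0 0 0;0 0 0.2 0 0 0;0 0 0 0 0 0")

```text
time_s: 9.02
position: [0.5825, -0.0584, 0.0539]
tcp_rot: [[0.192, 0.981, -0.005], [0.981, -0.192, 0.001], [0.0, -0.005, -1.0]]
force: [0.2, 0.1, -1.1]
opening: 0.305
grasp_force: 30.0
```

```bash
cat > p.py <<'E'
from h import *
ex=np.array([np.cos(np.radians(79.85)),np.sin(np.radians(79.85)),0]);ey=np.array([-ex[1],ex[0],0])
O=.290*ex-.4985*ey
def pl(X):X=np.atleast_2d(X)-O;return np.c_[X@ex,X@ey,X[:,2]]
def wo(p):p=np.atleast_2d(p);return O+p[:,:1]*ex+p[:,1:2]*ey+p[:,2:]*[0,0,1]
E
python3 - <<'E'
from p import *
import pickle
s=bot.read_state();b=capture("top");d=capture("scene");pickle.dump((s,b,d),open('pics/w3.pkl','wb'))
print(pl(s["position"]),s["tcp_rot"][1][0],s["time_s"],s["force"])
T=s["position"]+np.array(s["tcp_rot"])@np.array([.2215,-.002,-.03]);print(pl(T))
ct,cs=cam("top"),cam("scene")
u=proj(ct,T)[0];v=proj(cs,T)[0];print(u,v)
def crop(im,p,w,h,f):
    x,y=int(p[0]-w/2),int(p[1]-h/2);print("org",x,y);return cv2.resize(im[y:y+h,x:x+w,::-1],None,fx=f,fy=f,interpolation=cv2.INTER_CUBIC)
cv2.imwrite('pics/c3.png',np.hstack([crop(b,u,64,64,6),crop(d,v,64,64,6)]))
# check guard front in wrist view w2
s2,a,_,_=pickle.load(open('pics/w2.pkl','rb'));c=cam("wrist",s2)
g=cv2.cvtColor(a,cv2.COLOR_RGB2GRAY)
print(proj(c,wo([[0,.08,.127],[0,-.08,.127],[0,-.08,.084]])).round(1).tolist(),g[155:175,160].tolist(),g[155:175,310].tolist())
E
```

```text
[[-0.24480439 -0.08517496  0.05393575]] 0.9813422397746603 9.0167 [ 0.17816569  0.08924393 -1.13354462]
[[-0.02331599 -0.08693807  0.08403605]]
[186.19097019 183.98004041] [325.89473831 225.56341015]
org 154 151
org 293 193
[[163.7, 169.5], [323.1, 169.8], [314.9, 161.4]] [153, 154, 153, 159, 188, 216, 230, 239, 220, 210, 209, 185, 116, 59, 74, 74, 70, 54, 55, 59] [156, 158, 165, 168, 168, 169, 186, 213, 225, 240, 225, 219, 217, 200, 150, 73, 73, 74, 74, 72]
```

View pics/c3.png

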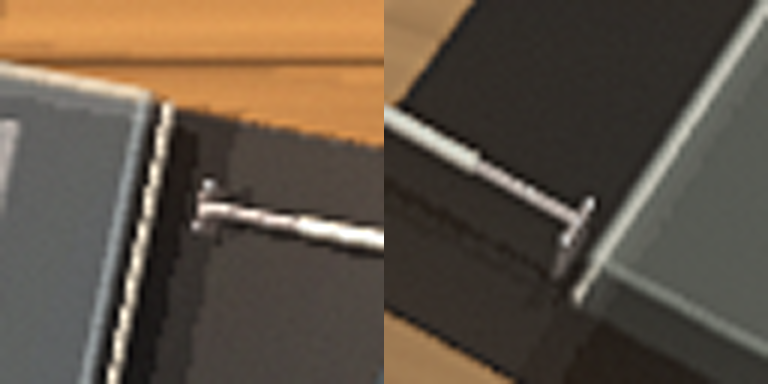

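The crops show the blade hanging just in front of the guard: the rod–blade joint is at (203,208) in the top crop and (580,222) in the scene crop.

Run:
```python
from p import *
import pickle
s,b,d=pickle.load(open('pics/w3.pkl','rb'));ct,cs=cam("top"),cam("scene")
Rt=np.array(s["tcp_rot"]);tp=lambda X:((X-s["position"])@Rt).round(4)
for n,u,v in(("joint",(187.8,185.7),(325.7,230)),("rod step",(154+300/6,151+222/6),(293+(475-384)/6,193+160/6))):
    X,e=pair(ct,u,cs,v);print(n,pl(X).round(4),"tool",tp(X),"miss",round(e,4))
for u in((198,190),(203,190),(193,225)):print(tp(onz(ct,[[154+u[0]/6,151+u[1]/6]],.073)[0]))
X=wo([[-.02,-.09,.073]]);
```

```text
joint [[-0.0228 -0.0837  0.0572]] tool [ 0.2219 -0.0051 -0.0031] miss 0.001
rod step [[-0.0757 -0.0853  0.0661]] tool [ 0.1691 -0.0027 -0.0121] miss 0.0001
[ 0.2224  0.003  -0.019 ]
[ 0.2198  0.0035 -0.019 ]
[ 0.2212 -0.015  -0.0189]
```

```bash
cat > rod.py <<'E'
from p import *
import pickle
def rodline(s,b,d):
    Rt=np.array(s["tcp_rot"]);N=[];p0=s["position"]
    for n,im in(("top",b),("scene",d)):
        c=cam(n);A=proj(c,p0+Rt@[.09,0,-.019])[0];B=proj(c,p0+Rt@[.205,0,-.012])[0]
        g=cv2.cvtColor(im,cv2.COLOR_RGB2GRAY).astype(float);t=(B-A)/np.linalg.norm(B-A);nn=np.array([-t[1],t[0]])
        pts=[]
        for k in np.arange(0,np.linalg.norm(B-A),1):
            o=np.arange(-5,5.01,.25);q=A+k*t+o[:,None]*nn
            v=cv2.remap(g.astype(np.float32),q[:,0].astype(np.float32)[None],q[:,1].astype(np.float32)[None],1)[0]
            w=np.clip(v-np.median(v)-30,0,None)
            if w.sum()>100:pts.append(q.T@w/w.sum())
        l=cv2.fitLine(np.array(pts,np.float32),cv2.DIST_HUBER,0,.01,.01).ravel()
        f,cx,cy,P,Q=c
        r=[Q@[(x-cx)/f,(y-cy)/f,1] for x,y in(l[2:]-20*l[:2],l[2:]+20*l[:2])]
        m=np.cross(*r);m/=np.linalg.norm(m);N.append((m,m@P));print(n,len(pts))
    D=np.cross(N[0][0],N[1][0]);D/=np.linalg.norm(D);D*=np.sign(D@Rt[:,0])
    X0=np.linalg.lstsq(np.array([N[0][0],N[1][0]]),np.array([N[0][1],N[1][1]]),rcond=None)[0]
    d=Rt.T@D;x=Rt.T@(X0-p0)
    for t in(0,.058,.15,.2215):print("rod at tool x",t,(x+d*(t-x[0])/d[0]).round(4))
    print("pitch deg down",np.degrees(np.arctan2(d[2],d[0])).round(2))
if __name__=="__main__":
    s,b,d=pickle.load(open('pics/w3.pkl','rb'));rodline(s,b,d)
    s,a,_,_=pickle.load(open('pics/w2.pkl','rb'))
    hsv=cv2.cvtColor(a,cv2.COLOR_RGB2HSV)
    for v in(140,170,200,225,250,260):
        o=np.where((hsv[v,200:300,0]<14)&(hsv[v,200:300,1]>120))[0];print(v,o.min()+200,o.max()+200)
E
python3 rod.py
```

```text
top 34
scene 43
rod at tool x 0 [ 0.     -0.0015 -0.0189]
rod at tool x 0.058 [ 0.058  -0.0018 -0.0162]
rod at tool x 0.15 [ 0.15   -0.0023 -0.0117]
rod at tool x 0.2215 [ 0.2215 -0.0027 -0.0083]
pitch deg down 2.75
140 221 274
170 220 274
200 221 274
225 222 273
250 223 272
260 223 272
```

Emit:
apply_moves(plan="0 0 0.04 0 0.0038 0;0 0 0.04 0 0.0038 0;0 0 0 0 0 0;0 0 0 0 0 0")

```text
time_s: 9.45
position: [0.5855, -0.0588, 0.0537]
tcp_rot: [[0.191, 0.981, 0.012], [0.98, -0.192, 0.045], [0.047, 0.003, -0.999]]
force: [-0.1, 0.6, -1.5]
opening: 0.301
grasp_force: 30.0
```

Run:
```python
from rod import *
s=bot.read_state();b=capture("top");d=capture("scene");print(pl(s["position"]),np.array(s["tcp_rot"]).round(3).tolist(),s["time_s"]);rodline(s,b,d)
```

```text
[[-0.244702   -0.08820733  0.05370617]] [[0.191, 0.981, 0.012], [0.98, -0.192, 0.045], [0.047, 0.003, -0.999]] 9.45
top 38
scene 43
rod at tool x 0 [ 0.     -0.0018 -0.0196]
rod at tool x 0.058 [ 0.058  -0.002  -0.0168]
rod at tool x 0.15 [ 0.15   -0.0023 -0.0125]
rod at tool x 0.2215 [ 0.2215 -0.0025 -0.0091]
pitch deg down 2.72
```

Emit:
apply_moves(plan="0 0 0.08 0 0 0;0.25 0 0.012 0 0 0;0.25 0 0.012 0 0 0;0.25 0 0.012 0 0 0;0.25 0 0.012 0 0 0;0.25 0 0.012 0 0 0;0.25 0 0.012 0 0 0;0.25 0 0.012 0 0 0;0.25 0 0.012 0 0 0;0.25 0 0.012 0 0 0")

```text
time_s: 10.38
position: [0.6061, 0.0542, 0.0481]
tcp_rot: [[0.19, 0.982, 0.009], [0.981, -0.191, 0.047], [0.048, -0.0, -0.999]]
force: [-0.5, 0.0, -2.0]
opening: 0.304
grasp_force: 30.0
```

Emit:
apply_moves(plan="0.25 0 0.012 0 0 0;0.25 0 0.012 0 0 0;0.15 0 0.007 0 0 0;0.1 0 0.005 0 0 0;0 0 0 0 0 0;0 0 0 0 0 0")

```text
time_s: 10.88
position: [0.6131, 0.0896, 0.0481]
tcp_rot: [[0.19, 0.982, 0.009], [0.981, -0.191, 0.047], [0.047, -0.0, -0.999]]
force: [0.0, 0.2, -1.8]
opening: 0.301
grasp_force: 30.0
```

Run:
```python
from p import *
import pickle
s=bot.read_state();b=capture("top");d=capture("scene");pickle.dump((s,b,d),open('pics/w4.pkl','wb'))
Rt=np.array(s["tcp_rot"]);print(pl(s["position"]),Rt[:,0],s["time_s"],s["force"])
for z in(-.009,.024):print("blade centre",pl(s["position"]+Rt@[.2215+(-.0016 if z>0 else 0),-.0025,z]))
ct,cs=cam("top"),cam("scene");T=wo([[.13,-.088,.04]])
def crop(im,p,w,h,f):
    x,y=int(p[0]-w/2),int(p[1]-h/2);print("org",x,y);return cv2.resize(im[y:y+h,x:x+w,::-1],None,fx=f,fy=f,interpolation=cv2.INTER_CUBIC)
cv2.imwrite('pics/c4.png',np.hstack([crop(b,proj(ct,T)[0],48,48,8),crop(d,proj(cs,T)[0],48,48,8)]))
```

```text
[[-0.09373547 -0.08916148  0.04806327]] [0.19036895 0.98056782 0.04739638] 10.8833 [ 0.02408021  0.23198588 -1.83661782]
blade centre [[ 0.12710195 -0.08988803  0.06755179]]
blade centre [[ 0.1270679  -0.08988309  0.03451304]]
org 117 152
org 352 237
```

View pics/c4.png

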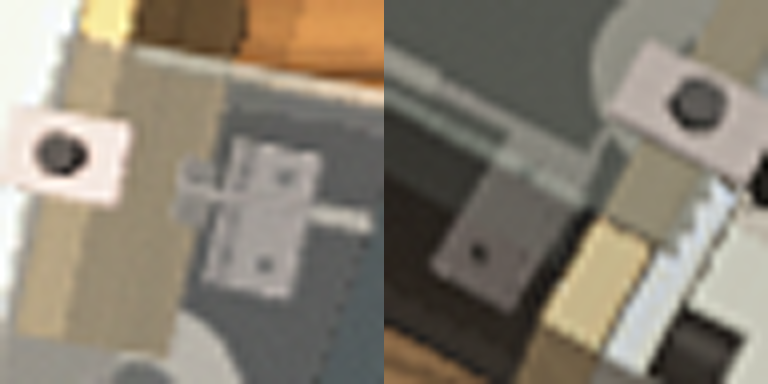

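The top crop shows the blade at (195,190), centred on the bracket. It is raised, so parallax shifts it onto the fence. The scene crop shows the bracket unmoved at (500,235).

Run:
```python
from p import *
ct=cam("top")
for n,u,z in(("blade",(195,190),.066),("fence top",(226,80),.121),("fence top",(182,310),.121),("leg top",(238,135),.026),("leg top",(208,282),.026),("foot",(322,158),.01),("foot",(292,298),.01)):
    print(n,pl(onz(ct,[[117+u[0]/8,152+u[1]/8]],z)).round(4))
```

```text
blade [[ 0.1216 -0.0888  0.066 ]]
fence top [[ 0.099  -0.1276  0.121 ]]
fence top [[ 0.0982 -0.0418  0.121 ]]
leg top [[ 0.1231 -0.1158  0.026 ]]
leg top [[ 0.1234 -0.0557  0.026 ]]
foot [[ 0.0932 -0.1137  0.01  ]]
foot [[ 0.0941 -0.0557  0.01  ]]
```

Emit:
apply_moves(plan="0.07 0 0.003 0 0 0;0.07 0 0.003 0 0 0;0 0 0 0 0 0;-0.003 0 0.06 0 0 0;-0.003 0 0.06 0 0 0;-0.003 0 0.06 0 0 0;0 0 0 0 0 0")

```text
time_s: 11.57
position: [0.6137, 0.0964, 0.0382]
tcp_rot: [[0.191, 0.982, 0.007], [0.98, -0.191, 0.047], [0.047, -0.002, -0.999]]
force: [0.2, 0.4, -1.6]
opening: 0.306
grasp_force: 30.0
```

Emit:
apply_moves(plan="-0.003 0 0.05 0 0 0;-0.003 0 0.05 0 0 0;-0.003 0 0.05 0 0 0;0 0 0 0 0 0")

```text
time_s: 11.9
position: [0.614, 0.0964, 0.031]
tcp_rot: [[0.191, 0.982, 0.008], [0.98, -0.191, 0.047], [0.048, -0.001, -0.999]]
force: [-0.3, -0.3, -2.3]
opening: 0.302
grasp_force: 30.0
```

Emit:
apply_moves(plan="-0.002 0 0.05 0 0 0;-0.002 0 0.05 0 0 0;-0.002 0 0.04 0 0 0;0 0 0 0 0 0;0 0 0 0 0 0")

```text
time_s: 12.32
position: [0.6143, 0.0965, 0.0245]
tcp_rot: [[0.191, 0.982, 0.009], [0.98, -0.191, 0.047], [0.048, -0.0, -0.999]]
force: [-0.9, -0.2, -2.0]
opening: 0.299
grasp_force: 30.0
```

```bash
cat > look.py <<'E'
from p import *
import pickle,sys
n=sys.argv[1]
s=bot.read_state();b=capture("top");d=capture("scene");pickle.dump((s,b,d),open('pics/%s.pkl'%n,'wb'))
Rt=np.array(s["tcp_rot"]);print(pl(s["position"]),Rt[:,0],s["time_s"],s["force"],s["moment"])
for z in(-.009,.024):print("blade centre",pl(s["position"]+Rt@[.2215+(-.0016 if z>0 else 0),-.0025,z]).round(4))
ct,cs=cam("top"),cam("scene");T=wo([[float(sys.argv[2]),-.088,.04]])
def crop(im,p,w,h,f):
    x,y=int(p[0]-w/2),int(p[1]-h/2);print("org",x,y);return cv2.resize(im[y:y+h,x:x+w,::-1],None,fx=f,fy=f,interpolation=cv2.INTER_CUBIC)
cv2.imwrite('pics/%s.png'%n,np.hstack([crop(b,proj(ct,T)[0],48,48,8),crop(d,proj(cs,T)[0],48,48,8)]))
E
python3 look.py c5 .12
```

```text
[[-0.08679875 -0.08916483  0.02445825]] [0.19078883 0.9804716  0.04769769] 12.3167 [-0.90760999 -0.20635053 -1.96716486] [-0.18360844 -0.07679447 -0.0184721 ]
blade centre [[ 0.134 -0.09   0.044]]
blade centre [[ 0.134 -0.09   0.011]]
org 120 153
org 348 235
```

View pics/c5.png

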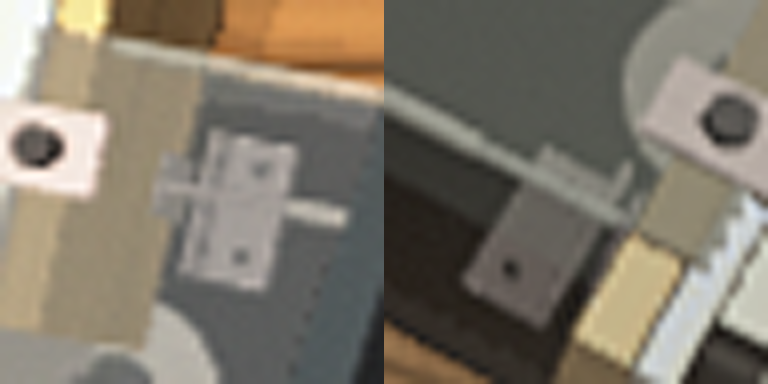

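The crops show the blade between leg and fence (top crop (170,185), scene crop (622,180)), with no contact force. Now I'll draw the bracket out.

Emit:
apply_moves(plan="-0.05 0 -0.0024 0 0 0;-0.05 0 -0.0024 0 0 0;-0.05 0 -0.0024 0 0 0;-0.08 0 -0.0038 0 0 0;-0.1 0 -0.0048 0 0 0;-0.1 0 -0.0048 0 0 0;-0.1 0 -0.0048 0 0 0;-0.1 0 -0.0048 0 0 0")

```text
time_s: 13.08
position: [0.6083, 0.0648, 0.0246]
tcp_rot: [[0.191, 0.982, 0.009], [0.98, -0.191, 0.047], [0.048, 0.0, -0.999]]
force: [-0.2, 1.1, -2.5]
opening: 0.304
grasp_force: 30.0
```

```bash
python3 look.py c6 .08
python3 - <<'E'
from p import *
import pickle
# bracket position in top view: grey bright blob on plate, z~.01
s,b,d=pickle.load(open('pics/c6.pkl','rb'));s0,b0,d0=pickle.load(open('pics/c5.pkl','rb'))
df=cv2.absdiff(b,b0).max(2);r=cv2.boundingRect((df>18).astype(np.uint8)[140:215,110:200]);print(r)
E
```

```text
[[-0.11899678 -0.08887105  0.02464694]] [0.19106464 0.98041641 0.04772815] 13.0833 [-0.21575092  1.07217956 -2.5410927 ] [-0.05065969 -0.02558887  0.06277908]
blade centre [[ 0.1018 -0.0898  0.0442]]
blade centre [[ 0.1018 -0.0898  0.0112]]
org 133 155
org 334 228
(29, 10, 61, 65)
```

Emit:
apply_moves(plan="-0.1 0 -0.0048 0 0 0;-0.1 0 -0.0048 0 0 0;-0.1 0 -0.0048 0 0 0;-0.1 0 -0.0048 0 0 0;-0.1 0 -0.0048 0 0 0;-0.1 0 -0.0048 0 0 0;-0.1 0 -0.0048 0 0 0;-0.1 0 -0.0048 0 0 0;-0.1 0 -0.0048 0 0 0;-0.1 0 -0.0048 0 0 0")

```text
time_s: 14.02
position: [0.5988, 0.0158, 0.0247]
tcp_rot: [[0.191, 0.982, 0.009], [0.98, -0.191, 0.047], [0.048, 0.0, -0.999]]
force: [0.7, 0.6, -2.9]
opening: 0.305
grasp_force: 30.0
```

Emit:
apply_moves(plan="-0.1 0 -0.0048 0 0 0;-0.1 0 -0.0048 0 0 0;-0.1 0 -0.0048 0 0 0;-0.1 0 -0.0048 0 0 0;-0.1 0 -0.0048 0 0 0;-0.1 0 -0.0048 0 0 0;-0.1 0 -0.0048 0 0 0;-0.1 0 -0.0048 0 0 0;-0.1 0 -0.0048 0 0 0;-0.1 0 -0.0048 0 0 0")

```text
time_s: 14.85
position: [0.5892, -0.0333, 0.0246]
tcp_rot: [[0.191, 0.982, 0.009], [0.98, -0.191, 0.047], [0.048, -0.0, -0.999]]
force: [-0.2, 0.2, -1.0]
opening: 0.308
grasp_force: 30.0
```

Emit:
apply_moves(plan="-0.1 0 -0.0048 0 0 0;-0.1 0 -0.0048 0 0 0;-0.1 0 -0.0048 0 0 0;-0.1 0 -0.0048 0 0 0;-0.08 0 -0.0038 0 0 0;-0.05 0 -0.0024 0 0 0;-0.03 0 -0.0014 0 0 0;0 0 0 0 0 0;0 0 0 0 0 0")

```text
time_s: 15.6
position: [0.584, -0.0604, 0.0247]
tcp_rot: [[0.191, 0.982, 0.009], [0.98, -0.191, 0.047], [0.048, 0.0, -0.999]]
force: [0.9, -0.2, -2.0]
opening: 0.305
grasp_force: 30.0
```

```bash
python3 look.py c7 -.04
python3 - <<'E'
from p import *
import pickle
s,b,d=pickle.load(open('pics/c7.pkl','rb'));ct=cam("top")
t=b.copy();g=cv2.cvtColor(b,cv2.COLOR_RGB2GRAY)
poly=proj(ct,wo([[-.13,-.135,.006],[-.013,-.135,.006],[-.013,.1,.006],[-.13,.1,.006]])).astype(np.int32)
m=np.zeros_like(g);cv2.fillPoly(m,[poly],255);m&=((g>75)*255).astype(np.uint8)
for k in cv2.findContours(m,0,1)[0]:
    if cv2.contourArea(k)>20:
        bx=cv2.boxPoints(cv2.minAreaRect(k));print(cv2.contourArea(k),pl(onz(ct,bx,.012)).round(4).tolist())
E
```

```text
[[-0.24651968 -0.08695323  0.02465739]] [0.19074747 0.98048107 0.04766846] 15.6 [ 0.93772746 -0.23352938 -2.02289055] [-0.11046242 -0.04693944  0.0011804 ]
blade centre [[-0.0257 -0.0878  0.0442]]
blade centre [[-0.0257 -0.0878  0.0112]]
org 170 161
org 294 207
263.5 [[-0.0153, -0.0525, 0.012], [-0.0158, -0.1153, 0.012], [-0.1303, -0.1127, 0.012], [-0.1293, -0.05, 0.012]]
97.0 [[-0.0837, -0.0998, 0.012], [-0.0842, -0.138, 0.012], [-0.1306, -0.1369, 0.012], [-0.1301, -0.0987, 0.012]]
```

View pics/c7.png

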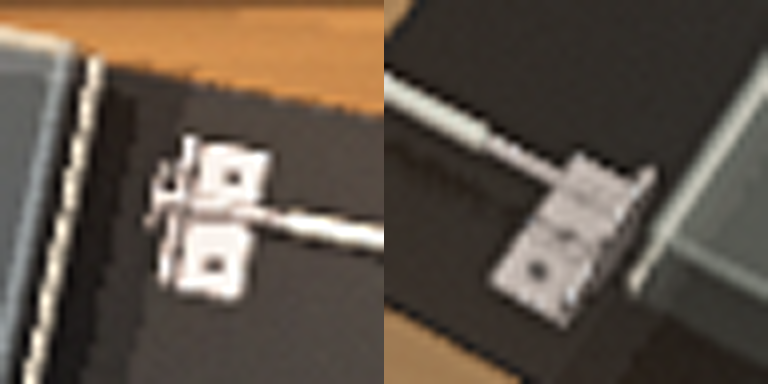

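The crops show the bracket upright on its foot on the open plate, about 25 mm clear of the guard's front, with the blade behind its leg. Next I'll ease forward and lift straight up.

Emit:
apply_moves(plan="0.03 0 0.001 0 0 0;0.03 0 0.001 0 0 0;0 0 0 0 0 0;0.004 0 -0.08 0 0 0;0.005 0 -0.1 0 0 0;0.007 0 -0.15 0 0 0;0.01 0 -0.2 0 0 0;0.014 0 -0.3 0 0 0;0.02 0 -0.4 0 0 0;0.02 0 -0.4 0 0 0")

```text
time_s: 16.53
position: [0.5843, -0.0572, 0.1078]
tcp_rot: [[0.191, 0.982, 0.009], [0.98, -0.191, 0.047], [0.048, -0.0, -0.999]]
force: [-0.3, -1.2, -1.5]
opening: 0.301
grasp_force: 30.0
```

Emit:
apply_moves(plan="0.02 0 -0.4 0 0 0;0 0 0 0 0 0;0 0 0 0 0 0")

```text
time_s: 16.78
position: [0.5856, -0.0576, 0.1281]
tcp_rot: [[0.191, 0.982, 0.013], [0.981, -0.191, 0.045], [0.047, 0.004, -0.999]]
force: [-0.5, -0.9, -2.1]
opening: 0.304
grasp_force: 30.0
```

Run:
```python
from rod import *
s=bot.read_state();b=capture("top");d=capture("scene");print(s["position"],np.array(s["tcp_rot"]).round(4).tolist(),s["force"])
rodline(s,b,d);move(.549,-.3017,.13,87.55)
g=cv2.cvtColor(b,cv2.COLOR_RGB2GRAY);ct=cam("top")
g0=cv2.cvtColor(pickle.load(open('pics/c7.pkl','rb'))[1],cv2.COLOR_RGB2GRAY)
poly=proj(ct,wo([[-.062,-.135,.006],[-.013,-.135,.006],[-.013,-.03,.006],[-.062,-.03,.006]])).astype(np.int32)
m=np.zeros_like(g);cv2.fillPoly(m,[poly],255)
for q in(g0,g):
    v=np.argwhere((m>0)&(q>110))[:,::-1];P=pl(onz(ct,v,.015));print(len(v),P.min(0).round(4),P.max(0).round(4),P.mean(0).round(4))
# seat from w1: blade/handle reference (already known)
```

```text
[ 0.58560923 -0.05759607  0.12808794] [[0.1905, 0.9816, 0.013], [0.9805, -0.1909, 0.0455], [0.0471, 0.0041, -0.9989]] [-0.52784896 -0.87600337 -2.10925744]
top 32
scene 45
rod at tool x 0 [ 0.     -0.0019 -0.0197]
rod at tool x 0.058 [ 0.058  -0.0021 -0.0171]
rod at tool x 0.15 [ 0.15   -0.0023 -0.0129]
rod at tool x 0.2215 [ 0.2215 -0.0025 -0.0097]
pitch deg down 2.57
units [-4.926  0.254 -0.321] yaw now 78.98 turn az tot -0.0238 t 16.8833
221 [-0.0606 -0.1143  0.015 ] [-0.0162 -0.0526  0.015 ] [-0.0409 -0.0841  0.015 ]
212 [-0.0626 -0.1143  0.015 ] [-0.0125 -0.0526  0.015 ] [-0.0416 -0.0846  0.015 ]
```

Emit:
apply_moves(plan="-0.4 0 -0.02 0 0 0;-0.5 0 -0.024 0 0 0;-0.5 0 -0.024 0 0 -0.006;-0.5 0 -0.024 0 0 -0.006;-0.5 0 -0.024 0 0 -0.006;-0.5 0 -0.024 0 0 -0.006;-0.4 0 -0.02 0 0 0;-0.2 0 -0.01 0 0 0;0 0 0 0 0 0")

```text
time_s: 17.63
position: [0.5606, -0.2326, 0.1251]
tcp_rot: [[0.044, 0.999, 0.008], [0.998, -0.045, 0.047], [0.047, 0.006, -0.999]]
force: [0.4, -0.2, -2.9]
opening: 0.304
grasp_force: 30.0
```

Run:
```python
from h import *
move(.549,-.3008,.1,87.55);s=bot.read_state();print(s["position"],np.array(s["tcp_rot"]).round(4).tolist())
```

```text
units [-1.395 -0.174  0.435] yaw now 87.46 turn az tot -0.0002 t 17.6333
[ 0.56060366 -0.23259262  0.12507272] [[0.0442, 0.999, 0.008], [0.9979, -0.0446, 0.0472], [0.0475, 0.0059, -0.9989]]
```

Emit:
apply_moves(plan="-0.4 -0.06 0 0.0009 0 0;-0.4 -0.06 0 0 0 0;-0.4 -0.05 0.1 0 0 0;-0.2 0 0.2 0 0 0;0 0 0.1 0 0 0;0 0 0 0 0 0;0 0 0 0 0 0")

```text
time_s: 18.22
position: [0.5492, -0.2966, 0.102]
tcp_rot: [[0.04, 0.999, 0.001], [0.998, -0.04, 0.05], [0.05, -0.001, -0.999]]
force: [1.2, 0.9, -1.6]
opening: 0.305
grasp_force: 30.0
```

Run:
```python
from rod import *
move(.549,-.3008,.0355,87.55);s=bot.read_state();print(s["position"],np.array(s["tcp_rot"]).round(4).tolist())
```

```text
units [-1.500e-01  1.000e-03  1.324e+00] yaw now 87.69 turn az tot 0.0004 t 18.2167
[ 0.54919719 -0.29664693  0.10197049] [[0.0403, 0.9992, 0.0009], [0.9979, -0.0403, 0.0502], [0.0502, -0.0011, -0.9987]]
```

Emit:
apply_moves(plan="-0.09 0 0.1 0 0 0;-0.01 0 0.25 0 0 0;-0.01 0 0.25 0 0 0;-0.01 0 0.2 0 0 0;-0.01 0 0.15 0 0 0;0 0 0.1 0 0 0;0 0 0 0 0 0;0 0 0 0 0 0")

```text
time_s: 18.88
position: [0.5496, -0.303, 0.0499]
tcp_rot: [[0.041, 0.999, 0.003], [0.998, -0.041, 0.048], [0.048, 0.001, -0.999]]
force: [-0.2, 0.7, -1.9]
opening: 0.304
grasp_force: 30.0
```

Run:
```python
from rod import *
move(.549,-.3008,.0355,87.55);s=bot.read_state();print(s["position"],s["force"])
```

```text
units [ 0.03  -0.015  0.291] yaw now 87.63 turn az tot 0.0002 t 18.8833
[ 0.54963143 -0.30300159  0.04994935] [-0.21459882  0.69266481 -1.85781581]
```

Emit:
apply_moves(plan="0.02 -0.01 0.05 0 0 0;0 0 0.05 0 0 0;0 0 0.05 0 0 0;0 0 0.05 0 0 0;0 0 0 0 0 0;0 0 0 0 0 0")

```text
time_s: 19.38
position: [0.5493, -0.3015, 0.0404]
tcp_rot: [[0.041, 0.999, 0.003], [0.998, -0.041, 0.047], [0.047, 0.001, -0.999]]
force: [0.4, 0.4, -2.2]
opening: 0.302
grasp_force: 30.0
```

Emit:
apply_moves(plan="0 0 0.03 0 0 0;0 0 0.03 0 0 0;0 0 0 0 0 0;0 0 0 0 0 0")

```text
time_s: 19.72
position: [0.5493, -0.3014, 0.0374]
tcp_rot: [[0.041, 0.999, 0.003], [0.998, -0.041, 0.047], [0.047, 0.001, -0.999]]
force: [0.0, -0.7, -1.4]
opening: 0.305
grasp_force: 30.0
```

Emit:
apply_moves(plan="0 0 0.02 0 0 0;0 0 0.015 0 0 0;0 0 0 0 0 0;0 0 0 0 0 0")

```text
time_s: 20.05
position: [0.5495, -0.3014, 0.036]
tcp_rot: [[0.041, 0.999, 0.004], [0.998, -0.041, 0.047], [0.047, 0.002, -0.999]]
force: [0.2, 0.7, 0.4]
opening: 0.301
grasp_force: 30.0
```

Emit:
apply_moves(plan="0 0 0.015 0 0 0;0 0 0 0 0 0;0 0 0 0 0 0")

```text
time_s: 20.3
position: [0.5496, -0.3014, 0.0359]
tcp_rot: [[0.041, 0.999, 0.004], [0.998, -0.041, 0.047], [0.047, 0.002, -0.999]]
force: [-1.2, 1.7, 5.6]
opening: 0.306
grasp_force: 30.0
```

Emit:
apply_moves(plan="0 0 0 0 0 0;0 0 0 0 0 0;0 0 0 0 0 0;0 0 0 0 0 0;0 0 0 0 0 0;0 0 0 0 0 0;0 0 0 0 0 0;0 0 0 0 0 0;0 0 0 0 0 0;0 0 0 0 0 0", gripper=1)

```text
time_s: 21.13
position: [0.5494, -0.3014, 0.035]
tcp_rot: [[0.041, 0.999, 0.003], [0.998, -0.041, 0.047], [0.047, 0.001, -0.999]]
force: [-1.0, 0.4, 0.1]
opening: 0.956
grasp_force: 0.0
```

Emit:
apply_moves(plan="0.005 0 -0.1 0 0 0;0.01 0 -0.2 0 0 0;0.015 0 -0.3 0 0 0;0.025 0 -0.5 0 0 0;0.025 0 -0.5 0 0 0;0.025 0 -0.5 0 0 0;0.025 0 -0.5 0 0 0;0.025 0 -0.5 0 0 0;0 0 -0.3 0 0 0;0 0 0 0 0 0")

```text
time_s: 21.97
position: [0.5514, -0.3035, 0.2106]
tcp_rot: [[0.041, 0.999, 0.011], [0.998, -0.041, 0.041], [0.041, 0.01, -0.999]]
force: [0.5, -0.1, 0.8]
opening: 1.0
grasp_force: 0.0
```

Emit:
apply_moves(plan="0.5 0 -0.2 0 -0.007 0;0.5 0 -0.2 0 0 0;0.5 0 0 0 0 0;0.3 0 0 0 0 0;0 0 0 0 0 0;0 0 0 0 0 0;0 0 0 0 0 0")

```text
time_s: 22.55
position: [0.5527, -0.2132, 0.226]
tcp_rot: [[0.041, 0.999, 0.001], [0.999, -0.041, 0.003], [0.003, 0.001, -1.0]]
force: [0.7, 0.2, -0.2]
opening: 1.0
grasp_force: 0.0
```

Run:
```python
from p import *
import pickle
s=bot.read_state();a=capture("wrist");b=capture("top");d=capture("scene");pickle.dump((s,a,b,d),open('pics/w9.pkl','wb'))
ct=cam("top");b0=np.load('pics/top.npy')
df=(cv2.absdiff(b,b0).max(2)>60).astype(np.uint8);df=cv2.morphologyEx(df,cv2.MORPH_OPEN,np.ones((2,2),np.uint8))
for k in cv2.findContours(df[:260],0,1)[0]:
    if cv2.contourArea(k)>8:print(cv2.boundingRect(k),cv2.contourArea(k))
c=cam("wrist",s);print(s["position"],s["time_s"])
P,_=None,None
top=a[:,:,::-1]
sc=d[60:280,120:460,::-1]
cv2.imwrite('pics/f.png',np.hstack([cv2.resize(top,(400,300)),cv2.resize(sc,(400,300),interpolation=cv2.INTER_AREA)]))
```

```text
(191, 179, 14, 20) 177.5
(337, 164, 10, 6) 32.5
(264, 163, 132, 97) 7484.0
[ 0.5526765  -0.21317038  0.22597552] 22.55
```

View pics/f.png

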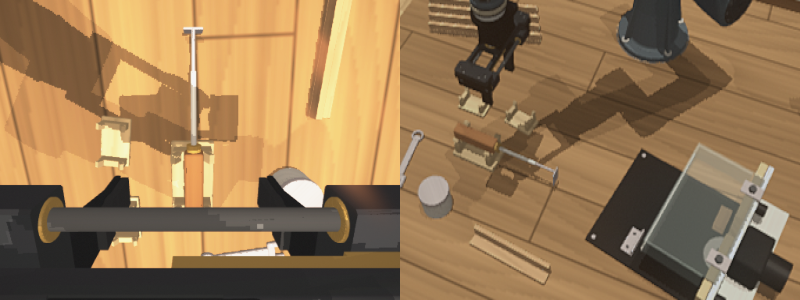

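The wrist view shows the hook lying back in its cradle (handle (193,180), blade (193,30)). The scene view shows the bracket standing clear on the plate at (632,240), with everything else in place.

```bash
python3 -c "
from rig import bot
print(bot.hand_in())"
```

```text
the job is handed in; nothing more can be done
None
```

The bracket stands on its foot on the front of the plate, about 25 mm clear of the guard. The hook is back in its cradle, and the job was handed in at about 22.7 s of the 54 s allowed; the judged result was not shown.

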